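Press a label holder behind the lip of a library display step

TASK

Take the green label holder out of the grey rack and push its tongue straight down behind the front lip of the wooden display step, in the empty middle bay, against the yellow sprung clip bar, until its flange sits fully home on the lip. Finish while still holding it pressed home with the gripper, because the clip is locked afterwards by somebody else and the spring would push the holder up again. Leave the red and blue holders, the book lying on the step and the cream book where they are.

Things in the scene. Friction and masses are not known exactly. Their poses are not given: they have to be found in the camera images.
- green_holder_mid (a point): Green label holder, loose, 84 mm tall, upright in any slot of the rack. Bottom to top: tongue 5 (x) x 44 (y) x 26 mm, flange 22 x 50 x 4 mm, grip plate 12 (x) x 50 (y) x 54 mm with paper labels on both faces; same both ways round. Point: centre of the grip plate, 57 mm above the tongue's bottom, 31 mm above the flange's underside, 66 mm above the table in the rack; z up. About 60 g.
- bay (a point): Empty middle bay of the step, its lip and rail marked yellow: centre of the slot's mouth, at lip top, 70 mm above the table. x across the slot, from front lip to rail, y along the lip, z up. Slot 8 mm wide (x), upper edges bevelled 3 mm, 49 mm long (y); clip bar 18 mm down. Pushed home, the holder's flange rests on lip and rail and its grip plate's centre is 31 mm above this point.
- clip_bar (a joint): Yellow clip bar in the bottom of the bay, on a spring: how far it is pressed down (m). 0 at rest, about 0.008 when the holder is home (flange on the lip); it can go to 0.011. The spring pushes up with 2.5 N at first and 6.5 N at 8 mm.
- step: Wooden display step, fixed, 180 mm deep (x) by 280 mm wide (y); origin on the table under its middle, 76 mm behind (+x of) the slot; its front lip faces its -x. Board 45 mm high; dark lip along the front and rail behind it 70 mm. Grey holders stand fixed in the bays 95 mm to either side of the empty one, up to 128 mm above the table.
- rack: Grey rack, fixed, 70 mm (x) by 250 mm (y) by 35 mm high, origin under its middle. It has three slots, 80 mm apart along y, each 9 x 49 mm and 30 mm deep; the holders' flanges rest on its top.
- red_holder_mid (a point): Red label holder of the same shape in another slot of the rack; same point. To be left alone.
- blue_holder_mid (a point): Blue label holder of the same shape in another slot of the rack; same point. To be left alone.
- step_book: Dark red book 100 x 150 x 22 mm lying on the board of the step behind the lip, its top 67 mm above the table; origin under its middle. To be left alone.
- small_book: Cream book 120 x 90 x 20 mm lying on the table between and beyond the rack and the step; origin under its middle. To be left alone.
Not all that is in view belongs to the job. Of the things like the part that bears green_holder_mid, leave any that is orange or purple; of the rest the larger one is meant.

How it is judged:
By the outcome, as a careful person would: the job done as asked, in the order asked, and still so for the second after the job is handed in, while the arm keeps its last pose, push and grip.
It also fails if it takes over 35 s, if anything falls off the work surface, if the arm or the gripper's body presses on something with over 40 N, if the wrist force passes 120 N, or if a joint passes its speed limit or range.

ROBOT

A 6-joint arm with a two-finger parallel gripper is mounted at the origin on the work surface. World frame = base frame: x ahead of the robot, y to its left, z up, the work surface at z = 0. Lengths are in m, angles in rad, forces in N, time in s.
With the tool pointing down it reaches from about 0.35 to 0.775 m from the base axis. Payload 5.5 kg.
Tool frame: the origin (TCP) lies midway between the tips of the shut fingers; the grasp point (between the pads) lies 19 mm behind it (env.tcp_to_grasp is the distance from the TCP to the grasp point, in m); z points along the fingers, y is the direction in which the jaws open and shut (so a half turn about z gives the same grasp; the last joint's range is limited). The gripper opens to 85 mm and grips with 20 to 120 N. Pads are 22 mm wide; open, the fingers measure 114 mm over their backs; the gripper's body (76 mm by 85 mm) begins 54 mm behind the grasp point. The pads swing forward as they close: fully open they stand 13 mm farther back than shut.
Start: joints at [-1.336, 0.313, 0.046, 1.304, 0, 1.431], TCP at [0.21, -0.535, 0.231] pointing down, gripper open.
Joint ranges: [-2.76, 2.76], [-0.86, 1.69], [-1.03, 1.26], [-2.2, 2.34], [-1.47, 1.5], [-3.14, 3.14]. Speed limits (rad/s): [2.57, 2.57, 3.14, 3.14, 3.14, 3.14].

INTERFACE

Orientations are given as a unit quaternion [w, x, y, z].
In Python, from workcell import get_state, viewer, hand_in, finder, env gives the robot as it stands.
- The arm moves only by the tool arm_command, never from a script. Its argument "motion" is a list of rows, each an object of numbers: "x", "y", "z": the shift along the tool's x, y, z in mm; "rx", "ry", "rz": the turn, a rotation vector about the tool's x, y, z in degrees; "hand": the closure, from -1 (fully open) to 1 (shut). A call has 1 to 10 rows; each row is the pose to reach, as a shift and turn from the pose commanded when the call began, along the tool's axes at that moment; what a row does not reach only later rows make up. A row lasts 1/8 s, in which the tool goes at most 62.5 mm and 10.7 degrees, less where a joint would pass 70% of its speed; a pose out of reach is approached as far as the arm can. A call with a gripper value outside its range is refused whole. The fingers move at their own pace and stop on an object; "force" is the grip in N (left out, the last holds). Time passes only in rows, so rows that repeat a pose let the fingers close. It gives the time, the measured TCP pose, the force and the opening at its end, in the units of the state.
- get_state(): the state, without advancing time (a new reading comes with each control period).
- viewer.read_camera(name): name is "scene" or "top" or "wrist"; returns a dict with "image" (480x640x3 uint8, red, green, blue), "z_map" (480x640 float32, m along the optical axis (not along the pixel's ray), 0 where there is no reading), "intrinsics" (3x3 intrinsics, pixels), "k1" (the pictures are not rectified: a ray, as slopes to the right and down, at radius r is drawn at 1 + k1 r^2 times it, then the intrinsics apply), "rvec" (rotation vector, rad) and "tvec" (3), from world to camera coordinates, as OpenCV has them. Camera axes: x right, y down, z forward; pixel columns grow to the right and rows downward; lengths in m; the calibration is good to about 2 mm. A picture is of the moment at which its call begins.
- hand_in(): hands the job in, once; it reports no verdict.
Trained networks look in a picture, given as the dict that the camera call returned (one of the last four; its "shot" number tells which), for a name from the list of things; names that differ only in an ending like _2 or _b are one class to them, and where a whole thing is asked for, a point or a joint stands for the part that bears it (a point fixed in the world has none). Each returns a list of dicts, best first, with "score" (0 to 1); they miss things now and then, are a little off and sometimes report something else, mostly with a low value. They report only what shows in the picture. A call takes as long as a camera call. They do not tell look-alikes from the thing itself.
- finder.find_in(picture, query): "at" ([column, row] in pixels, amid what is visible of it).
- finder.masks_of(picture, query): "region" (480x640 bool, what is visible of it) and "at" ([column, row] in pixels, amid what is visible of it).
The state is a dict: "clock": time; "joint_pos": joint angles; "qvel": joint speeds; "tau": joint torques, N m; "tcp_pos": TCP position; "orientation": TCP orientation; "wrist_force": force on the tool from outside, world axes, zero at the start; "ft_torque": the same for the moment, N m; "finger_gap": finger opening in m.
Only numpy, scipy, OpenCV 4.12 (cv2) and the standard library are available. Lean on these libraries where they do the work, as an engineer would, in place of code of your own. Each camera call takes 0.05 s, during which the arm holds its last target.

## Working session

There is one attempt and no reset: what is moved stays moved. The work goes in short steps, Python scripts to look and compute and a tool call to move; the robot and the scene stay as the last step left them, time stands still between calls to the robot, and variables do not carry over. Pictures are saved under pics/ and viewed, and the job is handed in when it is done.

Besides the shell and the picture viewer there is one more tool, called by a JSON object that holds its "op" and its "data", one argument or row to a line. arm_command: Moves the arm, as the interface text tells. Its arguments: {"type":"object","properties":{"motion":{"type":"array","items":{"type":"object","properties":{"x":{"type":"number"},"y":{"type":"number"},"z":{"type":"number"},"rx":{"type":"number"},"ry":{"type":"number"},"rz":{"type":"number"},"hand":{"type":"number"}}}},"force":{"type":"number"}},"required":["motion"]}

```bash
mkdir -p pics; ls
cat > h.py <<'E'
import numpy as np, cv2
from workcell import get_state, viewer, hand_in, finder, env
def save(p,name): cv2.imwrite('pics/'+name+'.png',cv2.cvtColor(p['image'],cv2.COLOR_RGB2BGR))
def cam(p):
    R,_=cv2.Rodrigues(np.array(p['rvec'],float)); return R,np.array(p['tvec'],float).reshape(3)
def rays(p,uv):
    K=np.array(p['intrinsics'],float); k=np.array([p['k1'],0,0,0],float)
    return cv2.undistortPoints(np.array(uv,float).reshape(-1,1,2),K,k).reshape(-1,2)
def depth_pts(p,uv):
    uv=np.array(uv,float).reshape(-1,2); n=rays(p,uv); R,t=cam(p)
    z=p['z_map'][np.round(uv[:,1]).astype(int),np.round(uv[:,0]).astype(int)]
    P=np.c_[n*z[:,None],z]; return (P-t)@R, z
def on_plane(p,uv,h):
    n=rays(p,uv); R,t=cam(p); d=np.c_[n,np.ones(len(n))]@R; c=-R.T@t
    return c+d*((h-c[2])/d[:,2])[:,None]
def proj(p,P):
    return cv2.projectPoints(np.array(P,float).reshape(-1,1,3),np.array(p['rvec'],float),np.array(p['tvec'],float),np.array(p['intrinsics'],float),np.array([p['k1'],0,0,0],float))[0].reshape(-1,2)
E
python3 - <<'E'
from h import *
print(get_state())
for n in ['scene','top']:
    p=viewer.read_camera(n); save(p,n+'0'); R,t=cam(p); print(n,-R.T@t)
    for q in ['green_holder_mid','bay','clip_bar','step','rack','red_holder_mid','blue_holder_mid','step_book','small_book']:
        print(q,[(np.round(r['at']),round(r['score'],2)) for r in finder.find_in(p,q)])
E
```

```text
pics
{'clock': 0.0, 'joint_pos': array([-1.33556034e+00,  3.14012416e-01,  4.49986466e-02,  1.30363835e+00,
        1.27071670e-05,  1.43118527e+00]), 'qvel': array([ 6.62498241e-05,  1.23368209e-03,  7.73888234e-04,  1.63878944e-03,
       -2.75601991e-03,  7.63069022e-04]), 'tau': array([ 1.42510624e-03, -4.80627751e+01,  2.98532206e+01,  1.93015917e-02,
       -1.44095594e-05,  9.19605512e-07]), 'tcp_pos': array([ 0.21039174, -0.53457023,  0.23041011]), 'orientation': array([-9.27141957e-04,  9.82487145e-01,  1.86328069e-01, -3.80019018e-05]), 'wrist_force': array([ 0.0429656 , -0.1625596 ,  0.00525572]), 'ft_torque': array([ 0.03616278, -0.01002811, -0.00299459]), 'finger_gap': 0.08523524258285108}
scene [1.10013361e+00 3.87409577e-04 5.97796346e-01]
green_holder_mid [(array([198., 209.]), 0.72), (array([196., 243.]), 0.71), (array([176., 312.]), 0.67), (array([262., 234.]), 0.58)]
bay [(array([413., 260.]), 0.71)]
clip_bar []
step [(array([408., 262.]), 0.7)]
rack [(array([149., 281.]), 0.82)]
red_holder_mid [(array([144., 250.]), 0.96), (array([411., 261.]), 0.34)]
blue_holder_mid [(array([ 85., 255.]), 0.82), (array([146., 252.]), 0.49)]
step_book [(array([460., 254.]), 0.6)]
small_book [(array([297., 359.]), 0.96)]
top [0.4360729  0.00981741 0.85548155]
green_holder_mid [(array([423., 203.]), 0.82), (array([353., 284.]), 0.81), (array([421., 329.]), 0.67), (array([411., 260.]), 0.59)]
bay [(array([206., 267.]), 0.81)]
clip_bar [(array([194., 291.]), 0.46)]
step [(array([206., 260.]), 0.87)]
rack [(array([450., 266.]), 0.96)]
red_holder_mid [(array([456., 261.]), 0.76)]
blue_holder_mid [(array([505., 257.]), 0.84), (array([450., 268.]), 0.65), (array([457., 259.]), 0.28)]
step_book [(array([179., 233.]), 0.81)]
small_book [(array([326., 165.]), 0.98)]
```

View pics/scene0.png

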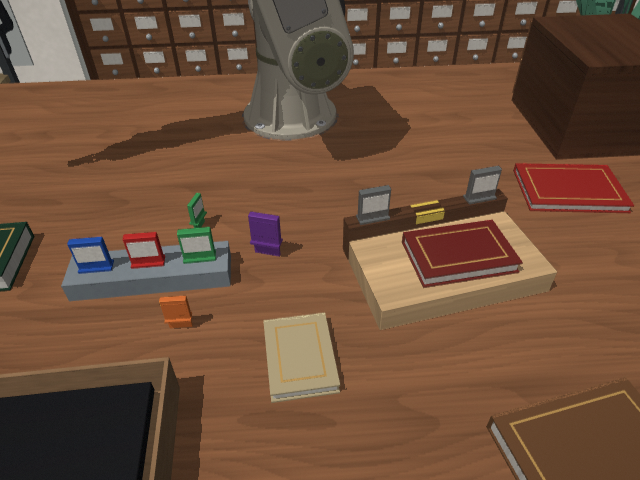

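View pics/top0.png

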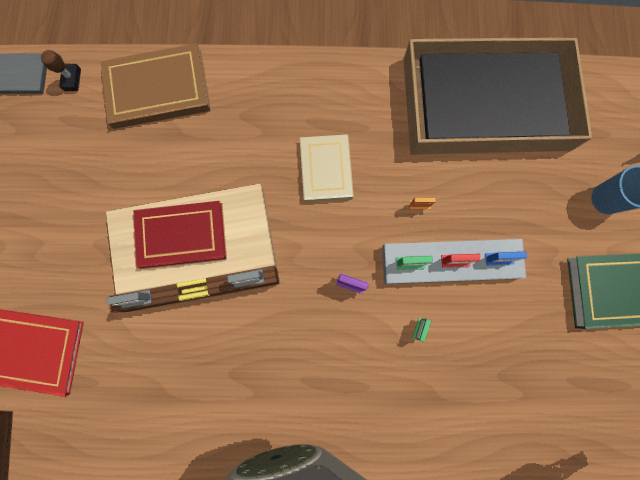

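The scene has four holder-like candidates: green in the rack (top 414,262), small green loose on the table (top 422,330), orange (423,203) and purple (353,284). I expect the meant one to be the larger green, in the rack. I'll confirm that with a crop and with measured sizes.

Run:
```python
from h import *
S=viewer.read_camera('scene'); T=viewer.read_camera('top')
a=cv2.resize(S['image'][180:340,50:300],None,fx=3,fy=3,interpolation=cv2.INTER_CUBIC)
b=cv2.resize(T['image'][180:350,330:540],None,fx=3,fy=3,interpolation=cv2.INTER_CUBIC)
c=cv2.resize(T['image'][180:320,90:290],None,fx=3.5,fy=3.5,interpolation=cv2.INTER_CUBIC)
for n,i in zip('abc',(a,b,c)): cv2.imwrite(f'pics/crop_{n}.png',i[:,:,::-1])
print(T['z_map'].shape,(T['z_map']>0).mean())
for p,nm in ((S,'S'),(T,'T')):
  for q in ['green_holder_mid','red_holder_mid','blue_holder_mid','rack','step','step_book','bay','clip_bar','small_book']:
    for r in finder.masks_of(p,q):
        v,u=np.nonzero(r['region']); P,z=depth_pts(p,np.c_[u,v]); P=P[z>0]
        if len(P)==0: continue
        zz=P[:,2]; top=P[zz>np.percentile(zz,97)-0.006]
        print(nm,q,round(r['score'],2),np.round(r['at']),len(P),'z',np.round(np.percentile(zz,[2,50,98])*1e3),'med',np.round(np.median(P,0)*1e3),'topmid',np.round((top.min(0)+top.max(0))/2*1e3),'ext',np.round(np.ptp(top,axis=0)*1e3))
```

```text
(480, 640) 0.9959114583333334
S green_holder_mid 0.89 [198. 245.] 1113 z [38. 69. 95.] med [ 519. -154.   69.] topmid [ 515. -155.   92.] ext [17. 49.  7.]
S green_holder_mid 0.79 [195. 211.] 462 z [ 1. 42. 66.] med [ 402. -172.   42.] topmid [ 399. -174.   63.] ext [36. 19.  7.]
S green_holder_mid 0.7 [263. 237.] 1198 z [ 3. 53. 86.] med [481. -51.  53.] topmid [477. -51.  84.] ext [24. 48.  8.]
S green_holder_mid 0.63 [176. 309.] 829 z [ 3. 41. 65.] med [ 625. -176.   41.] topmid [ 621. -177.   62.] ext [11. 37.  7.]
S red_holder_mid 0.82 [146. 250.] 1160 z [38. 69. 95.] med [ 524. -234.   69.] topmid [ 519. -235.   93.] ext [14. 49.  8.]
S blue_holder_mid 0.63 [197. 246.] 1154 z [38. 69. 95.] med [ 519. -154.   69.] topmid [ 515. -155.   92.] ext [17. 50.  7.]
S blue_holder_mid 0.56 [ 90. 257.] 1216 z [38. 69. 95.] med [ 528. -314.   69.] topmid [ 524. -315.   92.] ext [14. 49.  7.]
S rack 0.93 [149. 279.] 5678 z [ 2. 35. 38.] med [ 547. -229.   35.] topmid [ 519. -236.   51.] ext [ 83. 252.  38.]
S step 0.71 [409. 264.] 15849 z [  6.  46. 127.] med [547. 190.  46.] topmid [463. 2
[... 1228 characters left out ...]
2. 50.  8.]
T rack 0.89 [448. 268.] 4444 z [ 1. 35. 38.] med [ 511. -224.   35.] topmid [ 520. -234.   63.] ext [ 81. 254.  62.]
T step 0.63 [204. 265.] 11263 z [ 26.  46. 128.] med [507. 203.  46.] topmid [464. 218. 126.] ext [ 56. 235.  10.]
T step_book 0.89 [181. 233.] 5279 z [49. 67. 70.] med [554. 247.  67.] topmid [556. 248.  68.] ext [117. 160.   8.]
T bay 0.68 [203. 263.] 11475 z [ 15.  46. 128.] med [507. 205.  46.] topmid [464. 218. 126.] ext [ 56. 235.  10.]
T clip_bar 0.44 [194. 292.] 86 z [49. 52. 55.] med [463. 221.  52.] topmid [462. 220.  52.] ext [13. 42.  7.]
T small_book 0.87 [328. 166.] 3138 z [11. 20. 23.] med [690.  -3.  20.] topmid [694.  -3.  21.] ext [127.  97.   8.]
```

View pics/crop_a.png

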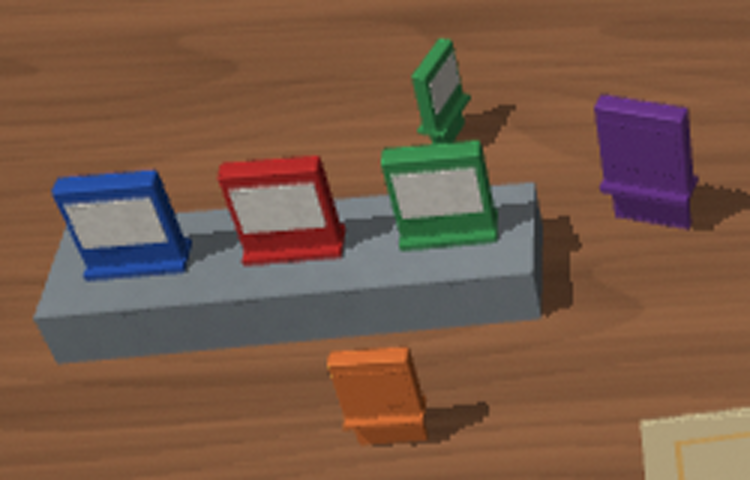

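View pics/crop_b.png

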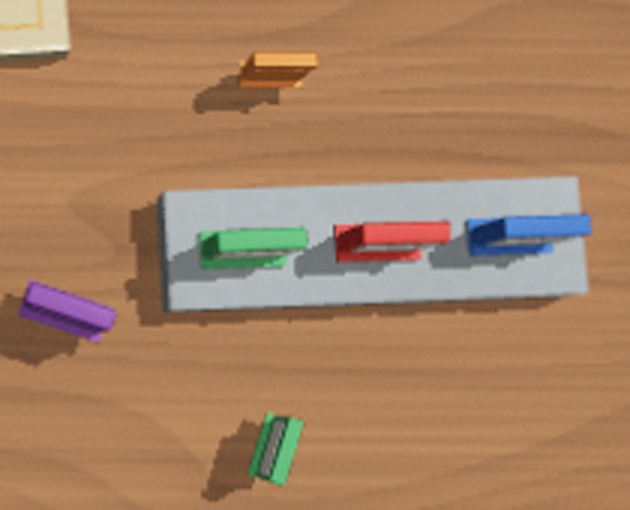

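View pics/crop_c.png

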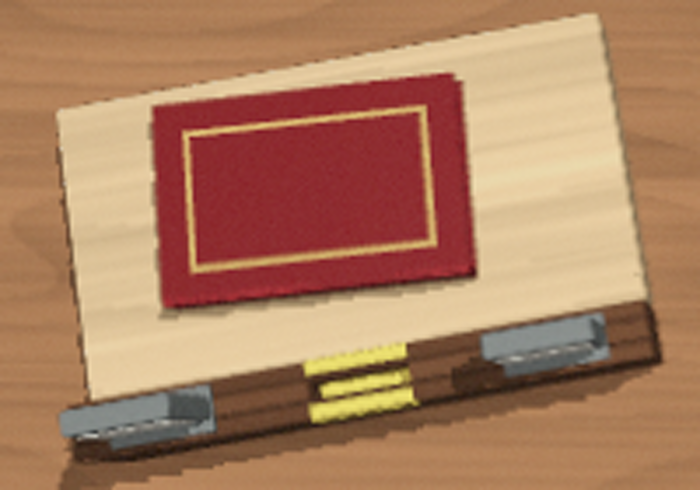

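The crops confirm it. The green holder in the rack is about 49 mm wide with its top at about 94 mm, while the loose green one is only about 37 mm wide and 64 mm tall. The one in the rack is meant. Next I'll fit precise poses.

```bash
cat > fit.py <<'E'
from h import *
def cloud(p,reg=None):
    v,u=np.nonzero(p['z_map']>0 if reg is None else reg); P,z=depth_pts(p,np.c_[u,v]); return P[z>0],np.c_[u,v][z>0]
def rect(P):
    (cx,cy),(w,h),a=cv2.minAreaRect((P[:,:2]*1000).astype(np.float32))
    if w>h: a+=90; w,h=h,w   # h = long side
    # direction of the long side
    a=np.deg2rad(a+90); a=(a-np.pi/2+np.pi/2)%np.pi-np.pi/2  # yaw of y axis
    return np.round([cx,cy,w,h],1),np.round(np.rad2deg(a),2)
def box(P,lo,hi): return P[np.all((P>=lo)&(P<=hi),1)]
E
python3 - <<'E'
from fit import *
for n in ['top','scene']:
    p=viewer.read_camera(n); P,uv=cloud(p)
    print(n)
    for k,c in (('green',(.515,-.154)),('red',(.519,-.234)),('blue',(.524,-.314))):
        m=box(P,[c[0]-.03,c[1]-.035,.0905],[c[0]+.03,c[1]+.035,.1]); 
        m2=box(P,[c[0]-.03,c[1]-.035,.05],[c[0]+.03,c[1]+.035,.1])
        print(k,rect(m),np.round(np.median(m[:,2])*1e3,1),'all',rect(m2),len(m))
    m=box(P,[.44,-.4,.031],[.62,-.08,.037]); print('rack',rect(m),np.median(m[:,2]))
    g=box(P,[.4,.08,.1225],[.53,.35,.135]); 
    gs=[]
    for s in (g[g[:,1]<.218],g[g[:,1]>.218]): print('grey',rect(s),len(s),np.median(s[:,2])); 
    l=box(P,[.4,.06,.0685],[.5,.38,.074]); print('lip',rect(l),len(l))
    st=box(P,[.4,.06,.042],[.7,.38,.048]); print('board',rect(st))
    hsv=cv2.cvtColor(p['image'],cv2.COLOR_RGB2HSV); c=hsv[uv[:,1],uv[:,0]]
    y=(c[:,0]>22)&(c[:,0]<34)&(c[:,1]>150)&(c[:,2]>110)
    Y=P[y]; Y=box(Y,[.42,.15,.03],[.5,.28,.08]); hi=Y[Y[:,2]>.063]; lo=Y[Y[:,2]<.06]
    print('yel hi',rect(hi),len(hi),np.median(hi[:,2]),'lo',rect(lo) if len(lo) else '',len(lo), np.median(lo[:,2]) if len(lo) else '')
    print('book', rect(box(P,[.47,.14,.064],[.65,.35,.0685])))
E
```

```text
top
green (array([ 514.9, -153.7,   11.8,   50. ]), np.float64(2.69)) 92.9 all (array([ 514.6, -153.4,   13. ,   50.7]), np.float64(2.82)) 208
red (array([ 519.2, -233.6,   11.9,   48.7]), np.float64(0.7)) 92.7 all (array([ 518.7, -233.2,   13.3,   49.3]), np.float64(0.15)) 205
blue (array([ 523.5, -313.3,   12. ,   49.8]), np.float64(0.67)) 92.5 all (array([ 523.3, -312.9,   13.5,   50.5]), np.float64(0.09)) 194
rack (array([ 553.7, -233. ,  138.5,  252.5]), np.float64(2.66)) 0.03482144002596539
grey (array([482. , 125.1,  12.2,  49.7]), np.float64(11.08)) 255 0.12775427366156725
grey (array([445. , 312.1,  12.7,  49.4]), np.float64(10.66)) 262 0.12782463816473227
lip (array([462.8, 219.8,  29.5, 279.9]), np.float64(11.0)) 1485
board (array([538.2, 233.4, 180.9, 280. ]), np.float64(11.16))
yel hi (array([460.2, 214.5,  22.5,  39.7]), np.float64(11.12)) 16 0.06804620498219736 lo (array([456.5, 224.6,  18.9,  52.5]), np.float64(11.46)) 27 0.05072700347640386
book (array([534.5, 240.3, 147.2, 164.8]), np.float64(6.79))
scene
green (array([ 513.7, -155.3,   13.8,   49.6]), np.float64(3.
[... 267 characters left out ...]
oat64(2.21)) 93.7 all (array([ 524.4, -315.5,   15.6,   51.7]), np.float64(2.21)) 222
rack (array([ 551.6, -235. ,  141.2,  251.1]), np.float64(2.59)) 0.03579005850921134
grey (array([480. , 123.8,  15.9,  49.8]), np.float64(11.03)) 246 0.12849088747344378
grey (array([443. , 309.4,  15. ,  50.7]), np.float64(13.11)) 225 0.12847024629912532
lip (array([480.5, 221.4,  70.9, 281.3]), np.float64(11.16)) 1380
board (array([535.9, 232.3, 182. , 281.9]), np.float64(11.3))
yel hi (array([462. , 217.7,  30.9,  47.7]), np.float64(11.15)) 187 0.0709139941743833 lo (array([474.7, 220.1,   4.5,  47.5]), np.float64(11.6)) 68 0.05703822564365528
book (array([536. , 234.2, 141.6, 174.5]), np.float64(7.45))
```

```bash
cat >> h.py <<'E'
from scipy.spatial.transform import Rotation as Ro
def rel(pos,yawx_deg,st=None):
    "shift mm / rotvec deg in tool axes from the measured pose to: tcp pos, tool down, tool x at yaw"
    st=st or get_state(); w,x,y,z=st['orientation']; R=Ro.from_quat([x,y,z,w])
    d=R.inv().apply(np.array(pos)-st['tcp_pos'])*1e3
    a=np.deg2rad(yawx_deg); T=Ro.from_matrix(np.array([[np.cos(a),np.sin(a),0],[np.sin(a),-np.cos(a),0],[0,0,-1]]))
    return np.round(d,1),np.round((R.inv()*T).as_rotvec(degrees=True),2)
def pose():
    st=get_state(); w,x,y,z=st['orientation']; M=Ro.from_quat([x,y,z,w]).as_matrix()
    return np.round(st['tcp_pos']*1e3,1),'yawx',round(float(np.degrees(np.arctan2(M[1,0],M[0,0]))),2),'zax',np.round(M[:,2],3),'F',np.round(st['wrist_force'],1),'gap',round(st['finger_gap']*1e3,1),'t',round(st['clock'],2)
E
python3 - <<'E'
from h import *
print(rel([.514,-.1545,.22],93),env.tcp_to_grasp)
E
```

```text
(array([ 421.8, -243.1,   11.3]), array([ 0.000e+00,  1.000e-02, -7.152e+01])) 0.0187
```

{"op": "arm_command", "data": {
  "motion": [
    {"x": 60, "y": -35, "z": 2, "rz": -9},
    {"x": 115, "y": -66, "z": 3, "rz": -19},
    {"x": 165, "y": -95, "z": 4, "rz": -29},
    {"x": 215, "y": -124, "z": 6, "rz": -39},
    {"x": 265, "y": -153, "z": 8, "rz": -49},
    {"x": 320, "y": -184, "z": 10, "rz": -59},
    {"x": 370, "y": -213, "z": 11, "rz": -68},
    {"x": 422, "y": -243, "z": 11, "rz": -71.5},
    {"x": 422, "y": -243, "z": 11, "rz": -71.5},
    {"x": 422, "y": -243, "z": 11, "rz": -71.5}
  ]
}}

```text
invalid input at $.motion[0]: expected keys x, y, z, rx, ry, rz, hand
```

Run:
```python
from fit import *
print(pose(),get_state()['joint_pos'])
p=viewer.read_camera('wrist'); save(p,'w1'); R,t=cam(p); print(-R.T@t,R)
P,uv=cloud(p)
for k,c in (('green',(.515,-.154)),):
    m=box(P,[c[0]-.03,c[1]-.035,.089],[c[0]+.03,c[1]+.035,.1]); 
    print(k,rect(m),np.round(np.median(m[:,2])*1e3,1),len(m))
m=box(P,[.44,-.4,.031],[.62,-.08,.037]); print('rack',rect(m),np.median(m[:,2]))
```

```text
(array([ 210.5, -535.1,  231.3]), 'yawx', 21.48, 'zax', array([-0., -0., -1.]), 'F', array([0. , 0.4, 0.5]), 'gap', 85.9, 't', 2.1) [-1.33560791e+00  3.13225581e-01  4.61121898e-02  1.30359113e+00
 -3.62875099e-05  1.43117436e+00]
[ 0.27183522 -0.51038285  0.37297162] [[ 3.65780640e-01 -9.30701031e-01 -3.39100540e-04]
 [-8.97716508e-01 -3.52913279e-01  2.63737161e-01]
 [-2.45580120e-01 -9.61655312e-02 -9.64594524e-01]]
green (array([0., 0., 0., 0.]), np.float64(0.0)) nan 0
rack (array([0., 0., 0., 0.]), np.float64(0.0)) nan
  return _methods._mean(a, axis=axis, dtype=dtype,
  ret = ret.dtype.type(ret / rcount)
```

View pics/w1.png

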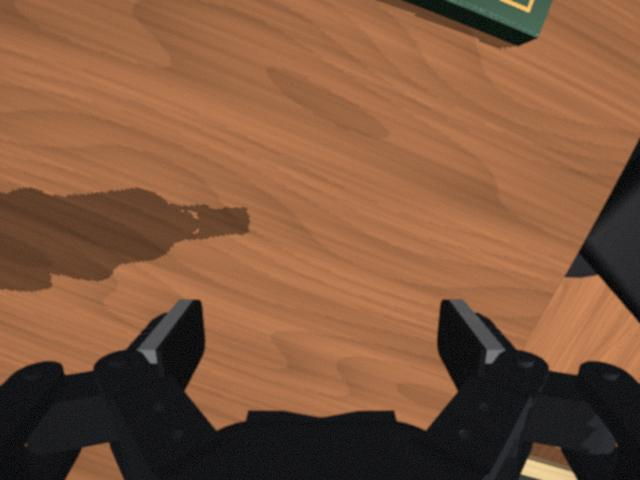

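The call was refused because every row needs all the keys. The wrist picture only shows the fingers over empty table. I'll resend it with full rows.

{"op": "arm_command", "data": {
  "motion": [
    {"x": 60, "y": -35, "z": 2, "rx": 0, "ry": 0, "rz": -9, "hand": -1},
    {"x": 115, "y": -66, "z": 3, "rx": 0, "ry": 0, "rz": -19, "hand": -1},
    {"x": 165, "y": -95, "z": 4, "rx": 0, "ry": 0, "rz": -29, "hand": -1},
    {"x": 215, "y": -124, "z": 6, "rx": 0, "ry": 0, "rz": -39, "hand": -1},
    {"x": 265, "y": -153, "z": 8, "rx": 0, "ry": 0, "rz": -49, "hand": -1},
    {"x": 320, "y": -184, "z": 10, "rx": 0, "ry": 0, "rz": -59, "hand": -1},
    {"x": 370, "y": -213, "z": 11, "rx": 0, "ry": 0, "rz": -68, "hand": -1},
    {"x": 422, "y": -243, "z": 11, "rx": 0, "ry": 0, "rz": -71.5, "hand": -1},
    {"x": 422, "y": -243, "z": 11, "rx": 0, "ry": 0, "rz": -71.5, "hand": -1},
    {"x": 422, "y": -243, "z": 11, "rx": 0, "ry": 0, "rz": -71.5, "hand": -1}
  ]
}}

```text
clock: 3.4
tcp_pos: [0.514, -0.1544, 0.2201]
orientation: [-0.0, 0.688, 0.725, -0.0]
wrist_force: [-0.2, -0.2, -1.6]
finger_gap: 0.0856
```

Run:
```python
from fit import *
print(pose(),get_state()['joint_pos'])
p=viewer.read_camera('wrist'); save(p,'w1'); R,t=cam(p); print(-R.T@t)
P,uv=cloud(p)
for k,c in (('green',(.515,-.154)),):
    m=box(P,[c[0]-.03,c[1]-.035,.089],[c[0]+.03,c[1]+.035,.1]); 
    print(k,rect(m),np.round(np.median(m[:,2])*1e3,1),len(m))
m=box(P,[.44,-.4,.031],[.62,-.08,.037]); print('rack',rect(m),np.median(m[:,2]))
```

```text
(array([ 514. , -154.4,  220.1]), 'yawx', 93.0, 'zax', array([-0.001, -0.   , -1.   ]), 'F', array([-0.2, -0.2, -1.6]), 'gap', 85.6, 't', 3.4) [-4.41121412e-01  2.42822820e-01 -7.62001227e-02  1.25216854e+00
 -5.51684778e-04  1.07723511e+00]
[ 0.50997221 -0.08748797  0.36178977]
green (array([ 512. , -154.6,   11.4,   49.5]), np.float64(3.21)) 91.9 1118
rack (array([ 552.6, -232.5,  141.7,  248.1]), np.float64(2.76)) 0.03403038831815541
```

View pics/w1.png

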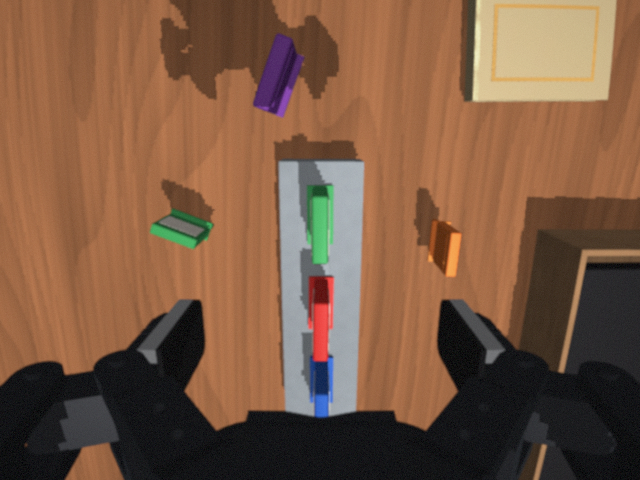

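The wrist picture shows green between the fingers, at column 320 (finger centre about 321), with its top at row 185–262. That agrees with the top camera's fit. Now descend and grip.

{"op": "arm_command", "data": {
  "motion": [
    {"x": 0, "y": 0, "z": 50, "rx": 0, "ry": 0, "rz": 0, "hand": -1},
    {"x": 0, "y": 0, "z": 100, "rx": 0, "ry": 0, "rz": 0, "hand": -1},
    {"x": 0, "y": 0, "z": 140, "rx": 0, "ry": 0, "rz": 0, "hand": -1},
    {"x": 0, "y": 0, "z": 160, "rx": 0, "ry": 0, "rz": 0, "hand": -1},
    {"x": 0, "y": 0, "z": 170, "rx": 0, "ry": 0, "rz": 0, "hand": -1},
    {"x": 0, "y": 0, "z": 170, "rx": 0, "ry": 0, "rz": 0, "hand": -0.5},
    {"x": 0, "y": 0, "z": 170, "rx": 0, "ry": 0, "rz": 0, "hand": 0.3},
    {"x": 0, "y": 0, "z": 170, "rx": 0, "ry": 0, "rz": 0, "hand": 1},
    {"x": 0, "y": 0, "z": 170, "rx": 0, "ry": 0, "rz": 0, "hand": 1},
    {"x": 0, "y": 0, "z": 170, "rx": 0, "ry": 0, "rz": 0, "hand": 1}
  ],
  "force": 60
}}

```text
clock: 4.7
tcp_pos: [0.5147, -0.1546, 0.051]
orientation: [0.001, 0.688, 0.725, 0.0]
wrist_force: [-0.1, -0.3, 5.0]
finger_gap: 0.0113
```

{"op": "arm_command", "data": {
  "motion": [
    {"x": 0, "y": 0, "z": 0, "rx": 0, "ry": 0, "rz": 0, "hand": 1},
    {"x": 0, "y": 0, "z": 0, "rx": 0, "ry": 0, "rz": 0, "hand": 1}
  ]
}}

```text
clock: 4.95
tcp_pos: [0.5147, -0.1546, 0.051]
orientation: [0.001, 0.688, 0.725, 0.0]
wrist_force: [-0.2, -0.5, 5.4]
finger_gap: 0.0112
```

Run:
```python
from fit import *
print(pose())
p=viewer.read_camera('wrist'); save(p,'w2')
```

```text
(array([ 514.7, -154.6,   51. ]), 'yawx', 92.99, 'zax', array([ 0.001, -0.001, -1.   ]), 'F', array([-0.2, -0.5,  5.4]), 'gap', 11.2, 't', 4.95)
```

View pics/w2.png

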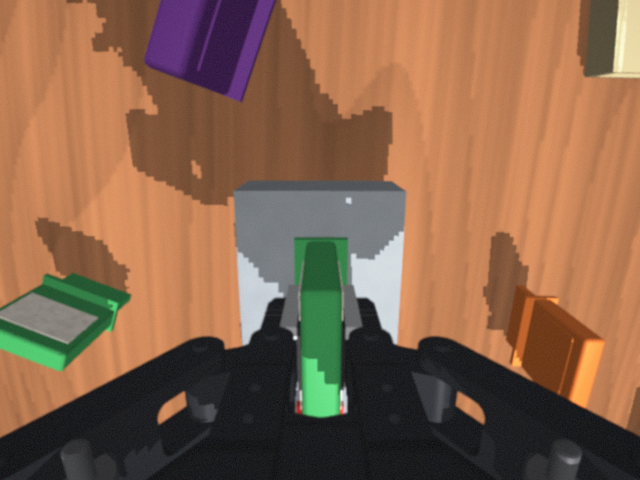

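Gripped: the gap of 11.2 mm matches the 12 mm plate, which stands upright between the pads at columns 300–342. Lift straight up.

{"op": "arm_command", "data": {
  "motion": [
    {"x": 0, "y": 0, "z": -15, "rx": 0, "ry": 0, "rz": 0, "hand": 1},
    {"x": 0, "y": 0, "z": -35, "rx": 0, "ry": 0, "rz": 0, "hand": 1},
    {"x": 0, "y": 0, "z": -80, "rx": 0, "ry": 0, "rz": 0, "hand": 1},
    {"x": 0, "y": 0, "z": -125, "rx": 0, "ry": 0, "rz": 0, "hand": 1},
    {"x": 0, "y": 0, "z": -150, "rx": 0, "ry": 0, "rz": 0, "hand": 1},
    {"x": 0, "y": 0, "z": -150, "rx": 0, "ry": 0, "rz": 0, "hand": 1}
  ]
}}

```text
clock: 5.75
tcp_pos: [0.5156, -0.1551, 0.203]
orientation: [0.002, 0.688, 0.725, 0.001]
wrist_force: [-0.0, -0.6, -0.6]
finger_gap: 0.0111
```

Run:
```python
from fit import *
print(pose())
p=viewer.read_camera('wrist'); save(p,'w3')
print(rel([.474,.1588,.200],101.1))
s=viewer.read_camera('scene'); save(s,'s3')
st=get_state(); w,x,y,z=st['orientation']; M=Ro.from_quat([x,y,z,w]).as_matrix()
for c,q in (('w',p),('s',s)):
    P,uv=cloud(q); L=(P-st['tcp_pos'])@M*1e3
    hsv=cv2.cvtColor(q['image'],cv2.COLOR_RGB2HSV)[uv[:,1],uv[:,0]]
    g=(hsv[:,0]>50)&(hsv[:,0]<85)&(hsv[:,1]>90)
    b=(np.abs(L[:,0])<45)&(np.abs(L[:,1])<25)&(L[:,2]>-60)&(L[:,2]<60)&g
    G=L[b]; print(c,len(G),'pct1/50/99',np.round(np.percentile(G,[1,50,99],axis=0),1).tolist())
    top=G[(G[:,2]<-36)]; 
    if len(top)>5: print('top',np.round([np.percentile(top,2,axis=0),np.percentile(top,98,axis=0)],1).tolist(),rect(top/1000))
    fl=G[(G[:,2]>5)&(G[:,2]<17)]
    if len(fl)>5: print('low',np.round([np.percentile(fl,2,axis=0),np.percentile(fl,98,axis=0)],1).tolist())
```

```text
(array([ 515.6, -155.1,  203. ]), 'yawx', 92.99, 'zax', array([ 0.005, -0.002, -1.   ]), 'F', array([-0. , -0.6, -0.6]), 'gap', 11.1, 't', 5.75)
(array([315.2, -24.4,   0.8]), array([ 0.1 ,  0.06, -8.12]))
w 7556 pct1/50/99 [[-16.2, -9.0, -45.3], [13.3, 0.8, -43.6], [24.3, 10.9, 12.4]]
top [[-15.9, -4.9, -45.2], [24.1, 6.4, -38.3]] (array([ 3.5,  0.7, 13. , 42.1]), np.float64(-89.78))
low [[5.7, -9.5, 5.8], [24.1, 11.4, 12.2]]
s 1000 pct1/50/99 [[-25.4, -2.2, -45.0], [3.7, 5.3, 9.3], [23.7, 12.6, 38.1]]
top [[-25.2, -3.3, -45.3], [23.5, 7.9, -36.4]] (array([-0.9,  5.1, 17. , 49.6]), np.float64(89.33))
low [[-25.1, 1.4, 5.4], [23.4, 12.8, 13.3]]
```

View pics/s3.png

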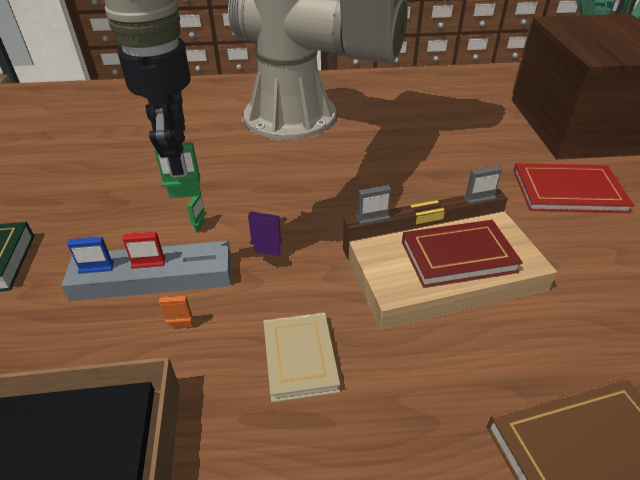

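The scene picture shows green held upright at (178,170). The other holders are still in the rack at (90,255) and (144,250). Next I'll move to a standoff just short of the bay (-y side), so the wrist camera can see it.

{"op": "arm_command", "data": {
  "motion": [
    {"x": 30, "y": -2, "z": 0, "rx": 0, "ry": 0, "rz": -1, "hand": 1},
    {"x": 75, "y": -6, "z": 0, "rx": 0, "ry": 0, "rz": -2, "hand": 1},
    {"x": 130, "y": -10, "z": 0, "rx": 0, "ry": 0, "rz": -4, "hand": 1},
    {"x": 185, "y": -15, "z": 0, "rx": 0, "ry": 0, "rz": -6, "hand": 1},
    {"x": 240, "y": -20, "z": 0, "rx": 0, "ry": 0, "rz": -8, "hand": 1},
    {"x": 285, "y": -23, "z": 0, "rx": 0, "ry": 0, "rz": -8.1, "hand": 1},
    {"x": 310, "y": -24, "z": 0, "rx": 0, "ry": 0, "rz": -8.1, "hand": 1},
    {"x": 315, "y": -24, "z": 0, "rx": 0, "ry": 0, "rz": -8.1, "hand": 1},
    {"x": 315, "y": -24, "z": 0, "rx": 0, "ry": 0, "rz": -8.1, "hand": 1}
  ]
}}

```text
clock: 6.98
tcp_pos: [0.4733, 0.1586, 0.1992]
orientation: [-0.001, 0.635, 0.772, -0.001]
wrist_force: [-0.2, -1.1, -0.7]
finger_gap: 0.0112
```

Run:
```python
from fit import *
print(pose())
p=viewer.read_camera('wrist'); save(p,'w4')
np.savez('w4.npz',**{k:np.array(v) for k,v in p.items()})
P,uv=cloud(p)
l=box(P,[.4,.06,.066],[.5,.38,.074]); print('lip',rect(l),len(l),np.median(l[:,2]))
g=box(P,[.4,.08,.120],[.53,.35,.135])
for s in (g[g[:,1]<.218],g[g[:,1]>.26]): print('grey',len(s),rect(s) if len(s)>5 else '')
hsv=cv2.cvtColor(p['image'],cv2.COLOR_RGB2HSV); c=hsv[uv[:,1],uv[:,0]]
y=(c[:,0]>22)&(c[:,0]<34)&(c[:,1]>130)&(c[:,2]>80)
Y=box(P[y],[.42,.15,.03],[.5,.28,.08]); hi=Y[Y[:,2]>.0665]; lo=Y[(Y[:,2]<.056)]
print('hi',rect(hi),len(hi),np.median(hi[:,2]),'lo',rect(lo),len(lo),np.median(lo[:,2]))
```

```text
(array([473.3, 158.6, 199.2]), 'yawx', 101.1, 'zax', array([-0.002, -0.001, -1.   ]), 'F', array([-0.2, -1.1, -0.7]), 'gap', 11.2, 't', 6.97)
lip (array([478.3, 233.3,  71.1, 155.9]), np.float64(10.33)) 8510 0.06894517816116816
grey 0 
grey 106 (array([446.9, 287.2,   1.4,  11.1]), np.float64(-77.46))
hi (array([460.9, 218.1,  28.3,  49. ]), np.float64(11.77)) 1398 0.06928717258818133 lo (array([466.4, 218.5,  18.8,  50.9]), np.float64(13.61)) 542 0.05108701842971311
```

View pics/w4.png

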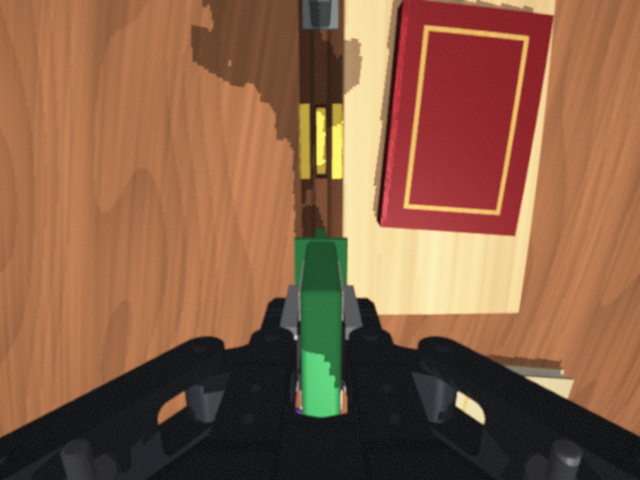

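The picture shows the bay at columns 300–343, rows 104–180, almost in line with the held holder (column 321). I'll work out the remaining shift in tool axes, measuring the holder and the bay with the same camera.

Run:
```python
from fit import *
p=dict(np.load('w4.npz')); p['k1']=float(p['k1'])
cv2.imwrite('pics/w4crop.png',cv2.resize(p['image'][90:250,280:360],None,fx=5,fy=5,interpolation=cv2.INTER_NEAREST)[:,:,::-1][:600])
# gather in same-time state
st=get_state(); w,x,y,z=st['orientation']; M=Ro.from_quat([x,y,z,w]).as_matrix()
hsv=cv2.cvtColor(p['image'],cv2.COLOR_RGB2HSV)
ym=((hsv[...,0]>20)&(hsv[...,0]<36)&(hsv[...,1]>130)&(hsv[...,2]>80))
ym[:90]=0; ym[195:]=0; ym[:,:295]=0; ym[:,350:]=0
for r in (112,130,150,170): print(r,np.nonzero(ym[r])[0][[0,-1]], ''.join('Y' if a else '.' for a in ym[r,295:350]))
v,u=np.nonzero(ym)
# corners on plane 0.07
rowsL=[(np.nonzero(ym[r])[0][0]-.5,r) for r in range(110,176)]; rowsR=[(np.nonzero(ym[r])[0][-1]+.5,r) for r in range(110,176)]
L=(on_plane(p,rowsL,.07)-st['tcp_pos'])@M*1e3; R_=(on_plane(p,rowsR,.07)-st['tcp_pos'])@M*1e3
print('lip edge y',np.polyfit(L[:,0],L[:,1],1),np.median(L[:,1]),'rail',np.polyfit(R_[:,0],R_[:,1],1),np.median(R_[:,1]),'mid',(np.median(L[:,1])+np.median(R_[:,1]))/2)
for cols in ((303,308),(333,341)):
    e=[]
    for c in range(*cols):
        rr=np.nonzero(ym[:,c])[0]; e.append((c,rr[0]-.5)); e.append((c,rr[-1]+.5))
    E=(on_plane(p,e,.07)-st['tcp_pos'])@M*1e3; print('ends x',np.round([np.median(E[::2,0]),np.median(E[1::2,0])],1), 'mid',round((np.median(E[::2,0])+np.median(E[1::2,0]))/2,2))
# slot inner edges: dark between
P,uv=cloud(p); T=(P-st['tcp_pos'])@M*1e3
c=hsv[uv[:,1],uv[:,0]]; g=(c[:,0]>50)&(c[:,0]<85)&(c[:,1]>90)
G=T[g&(np.abs(T[:,0])<45)&(np.abs(T[:,1])<25)&(np.abs(T[:,2])<60)]
top=G[G[:,2]<-36]; fl=G[(G[:,2]>5)&(G[:,2]<17)]
for n,a in (('top',top),('fl',fl)):
  lo,hi=np.percentile(a,[2,98],axis=0); print(n,np.round(lo,1),np.round(hi,1),'mid y',round((lo[1]+hi[1])/2,2))
```

```text
112 [299 342] ....YYYYYYYYYYY.....YYYYYYYYYYY......YYYYYYYYYYY.......
130 [299 342] ....YYYYYYYYYYY.....YYYYYYYYYYY......YYYYYYYYYYY.......
150 [300 342] .....YYYYYYYYYY......YYYYYYYYYY.....YYYYYYYYYYYY.......
170 [300 342] .....YYYYYYYYYYY.....YYYYYYYYYY.....YYYYYYYYYYYY.......
lip edge y [-8.61814772e-03 -1.49769293e+01] -15.588731427246548 rail [-1.32639761e-02  1.44352851e+01] 13.624850185058024 mid -0.9819406210942621
ends x [86.6 36.8] mid 61.71
ends x [86.6 36.8] mid 61.72
top [-14.7  -6.4 -41.8] [ 25.2   4.8 -37.7] mid y -0.79
fl [  7.2 -11.3   6. ] [25.5  9.4 15.8] mid y -0.96
```

View pics/w4crop.png

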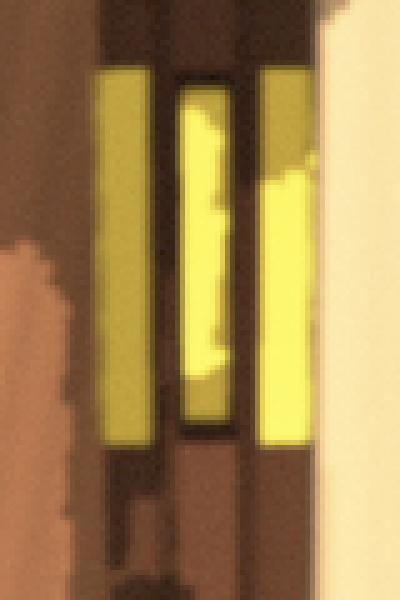

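Bay centre in tool axes is (61.7, -1.0) and holder centre is (+0.4, -0.9). So I shift about 61.3 mm in x and 0 in y, and turn -0.6°, which agrees with the fixed cameras to within 1–2 mm. I'll move above the bay, lower to just above the lip, and check.

{"op": "arm_command", "data": {
  "motion": [
    {"x": 20, "y": 0, "z": 0, "rx": 0, "ry": 0, "rz": -0.6, "hand": 1},
    {"x": 50, "y": 0, "z": 0, "rx": 0, "ry": 0, "rz": -0.6, "hand": 1},
    {"x": 61.3, "y": 0, "z": 0, "rx": 0, "ry": 0, "rz": -0.6, "hand": 1},
    {"x": 61.3, "y": 0, "z": 10, "rx": 0, "ry": 0, "rz": -0.6, "hand": 1},
    {"x": 61.3, "y": 0, "z": 40, "rx": 0, "ry": 0, "rz": -0.6, "hand": 1},
    {"x": 61.3, "y": 0, "z": 65, "rx": 0, "ry": 0, "rz": -0.6, "hand": 1},
    {"x": 61.3, "y": 0, "z": 78, "rx": 0, "ry": 0, "rz": -0.6, "hand": 1},
    {"x": 61.3, "y": 0, "z": 78, "rx": 0, "ry": 0, "rz": -0.6, "hand": 1},
    {"x": 61.3, "y": 0, "z": 78, "rx": 0, "ry": 0, "rz": -0.6, "hand": 1}
  ]
}}

```text
clock: 8.15
tcp_pos: [0.4629, 0.2188, 0.123]
orientation: [0.0, 0.632, 0.775, 0.0]
wrist_force: [-0.4, 0.3, -0.2]
finger_gap: 0.0112
```

Run:
```python
from fit import *
print(pose())
for n in ('wrist','scene','top'):
    p=viewer.read_camera(n); save(p,n+'5')
    if n=='scene': cv2.imwrite('pics/s5c.png',cv2.resize(p['image'][140:290,330:530],None,fx=4,fy=4,interpolation=cv2.INTER_CUBIC)[:,:,::-1])
```

```text
(array([462.9, 218.8, 123. ]), 'yawx', 101.65, 'zax', array([ 0.001,  0.   , -1.   ]), 'F', array([-0.4,  0.3, -0.2]), 'gap', 11.2, 't', 8.15)
```

View pics/wrist5.png

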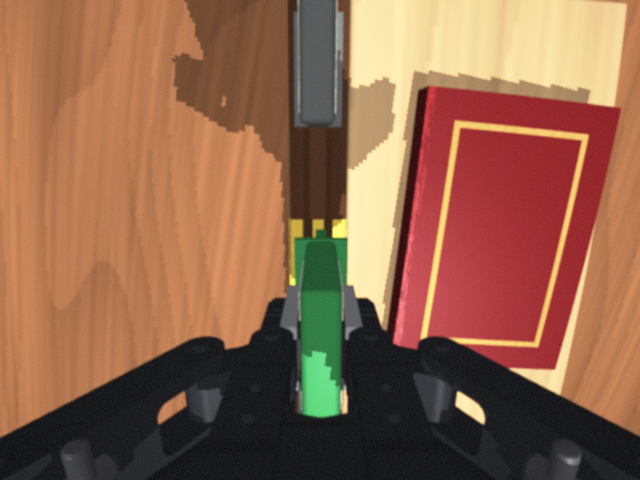

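View pics/s5c.png

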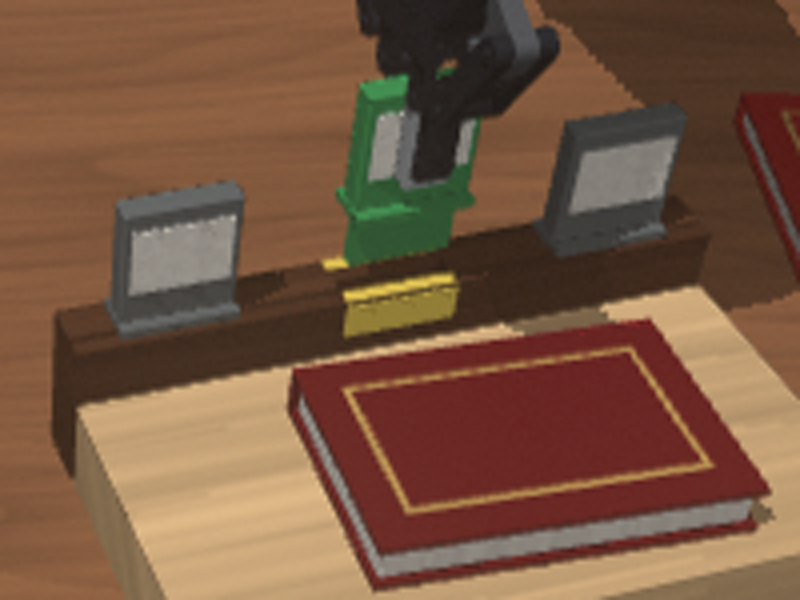

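Run:
```python
from fit import *
p=viewer.read_camera('wrist')
cv2.imwrite('pics/w6c.png',cv2.resize(p['image'][130:290,270:370],None,fx=5,fy=3.7,interpolation=cv2.INTER_NEAREST)[:,:,::-1])
st=get_state(); w,x,y,z=st['orientation']; M=Ro.from_quat([x,y,z,w]).as_matrix(); print(pose(),p['intrinsics'][0])
hsv=cv2.cvtColor(p['image'],cv2.COLOR_RGB2HSV)
P,uv=cloud(p); T=(P-st['tcp_pos'])@M*1e3
# lip top band by depth: for several x slices
on=np.abs(P[:,2]-.069)<.004
for a in (32,36,40,44,50,56):
    s=T[on&(np.abs(T[:,0]-a)<1)&(np.abs(T[:,1])<30)]
    yl,yh=np.percentile(s[:,1],[0.5,99.5]); print('lip x',a,round(yl,1),round(yh,1),'mid',round((yl+yh)/2,2),len(s))
c=hsv[uv[:,1],uv[:,0]]; g=(c[:,0]>50)&(c[:,0]<85)&(c[:,1]>90)
G=T[g&(np.abs(T[:,0])<45)&(np.abs(T[:,1])<25)&(np.abs(T[:,2])<60)]
for n,a in (('top',G[G[:,2]<-36]),('fl',G[(G[:,2]>5)&(G[:,2]<17)])):
  lo,hi=np.percentile(a,[1,99],axis=0); print(n,np.round(lo,1),np.round(hi,1),'mid y',round((lo[1]+hi[1])/2,2))
yw=(c[:,0]>20)&(c[:,0]<36)&(c[:,1]>130)&(c[:,2]>80)&(np.abs(T[:,0])<45)&(np.abs(T[:,1])<16)
Y=T[yw&(P[:,2]>.064)&(P[:,2]<.075)]; print('yellow far end x',np.percentile(Y[:,0],[95,99]),'y',np.percentile(Y[:,1],[1,99]))
```

```text
(array([462.8, 219.2, 123.1]), 'yawx', 101.68, 'zax', array([ 0.002,  0.   , -1.   ]), 'F', array([-0.4,  0.4, -0.3]), 'gap', 11.4, 't', 8.35) [394.57348472   0.         320.6965621 ]
lip x 32 -15.9 11.2 mid -2.36 218
lip x 36 -15.9 11.7 mid -2.06 215
lip x 40 -16.3 11.7 mid -2.32 223
lip x 44 -16.2 11.6 mid -2.31 232
lip x 50 -16.0 11.5 mid -2.26 241
lip x 56 -16.0 11.4 mid -2.27 228
top [-15.8  -6.3 -42.4] [ 24.9   5.3 -36.8] mid y -0.46
fl [  6.  -11.1   5.5] [25.1  9.9 15.8] mid y -0.59
yellow far end x [23.7999481 24.5195025] y [-15.96306746  12.12055446]
```

View pics/w6c.png

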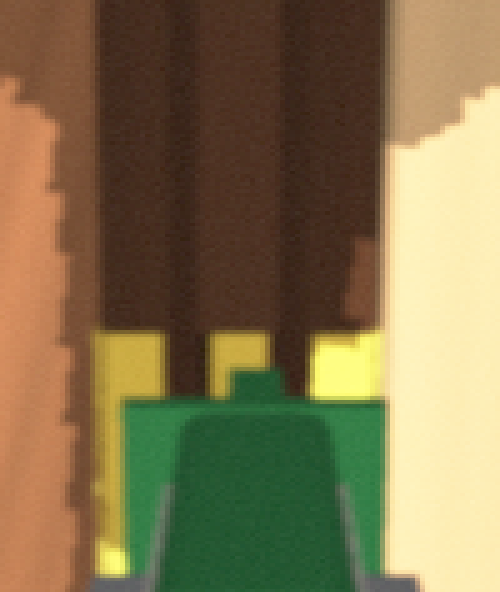

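Here the lip's mid-line is at tool y -2.25, while the holder is at -0.5. So it sits about 1.7 mm too far toward +x. I'll correct that and re-measure.

{"op": "arm_command", "data": {
  "motion": [
    {"x": -0.5, "y": -1.7, "z": 0, "rx": 0, "ry": 0, "rz": 0, "hand": 1},
    {"x": -0.5, "y": -1.7, "z": 6, "rx": 0, "ry": 0, "rz": 0, "hand": 1},
    {"x": -0.5, "y": -1.7, "z": 6, "rx": 0, "ry": 0, "rz": 0, "hand": 1}
  ]
}}

```text
clock: 8.72
tcp_pos: [0.4601, 0.218, 0.1156]
orientation: [-0.0, 0.631, 0.775, -0.0]
wrist_force: [-0.1, 0.5, -0.2]
finger_gap: 0.0111
```

```bash
cat > chk.py <<'E'
from fit import *
p=viewer.read_camera('wrist')
st=get_state(); w,x,y,z=st['orientation']; M=Ro.from_quat([x,y,z,w]).as_matrix(); print(pose())
hsv=cv2.cvtColor(p['image'],cv2.COLOR_RGB2HSV)
P,uv=cloud(p); T=(P-st['tcp_pos'])@M*1e3
on=np.abs(P[:,2]-.069)<.004
for a in (32,36,40,50,):
    s=T[on&(np.abs(T[:,0]-a)<1)&(np.abs(T[:,1])<30)]
    yl,yh=np.percentile(s[:,1],[0.5,99.5]); print('lip x',a,round(yl,1),round(yh,1),'mid',round((yl+yh)/2,2))
c=hsv[uv[:,1],uv[:,0]]; g=(c[:,0]>50)&(c[:,0]<85)&(c[:,1]>90)
G=T[g&(np.abs(T[:,0])<45)&(np.abs(T[:,1])<25)&(np.abs(T[:,2])<60)]
for n,a in (('top',G[G[:,2]<-36]),('fl',G[(G[:,2]>5)&(G[:,2]<17)])):
  lo,hi=np.percentile(a,[1,99],axis=0); print(n,np.round(lo,1),np.round(hi,1),'mid y',round((lo[1]+hi[1])/2,2))
yw=(c[:,0]>20)&(c[:,0]<36)&(c[:,1]>130)&(c[:,2]>80)&(np.abs(T[:,0])<45)&(np.abs(T[:,1])<16)
Y=T[yw&(P[:,2]>.064)&(P[:,2]<.075)]; print('yellow far end x',np.percentile(Y[:,0],[95,99]) if len(Y) else '')
E
python3 chk.py
```

```text
(array([460.2, 218. , 115.8]), 'yawx', 101.68, 'zax', array([-0.001, -0.   , -1.   ]), 'F', array([-0.6, -1.2, -0.4]), 'gap', 11.2, 't', 8.78)
lip x 32 -13.3 14.3 mid 0.52
lip x 36 -13.2 14.3 mid 0.53
lip x 40 -13.1 14.2 mid 0.55
lip x 50 -13.0 14.5 mid 0.76
top [-15.7  -6.6 -42.1] [ 24.9   5.  -36.7] mid y -0.79
fl [  6.1 -11.6   5.6] [25.1  9.6 16.4] mid y -1.0
yellow far end x [24.51952846 24.81190059]
```

```bash
python3 chk.py; python3 chk.py | tail -4
```

```text
(array([460.4, 218.1, 116. ]), 'yawx', 101.68, 'zax', array([-0., -0., -1.]), 'F', array([-1. , -0.5, -0.8]), 'gap', 11.4, 't', 8.82)
lip x 32 -13.3 14.2 mid 0.44
lip x 36 -13.3 14.3 mid 0.52
lip x 40 -13.7 14.1 mid 0.23
lip x 50 -13.5 14.3 mid 0.41
top [-15.7  -6.6 -42.1] [ 24.9   5.  -36.8] mid y -0.83
fl [  6.  -11.6   5.5] [25.1  9.5 16.1] mid y -1.06
yellow far end x [24.39111391 24.74532785]
lip x 50 -13.5 14.0 mid 0.21
top [-15.8  -6.6 -42.2] [ 24.9   5.  -36.7] mid y -0.8
fl [  5.9 -11.5   5.6] [25.1  9.5 16.3] mid y -0.99
yellow far end x [24.46430693 24.95952527]
```

The arm is still creeping toward its target. I'll give it a short rest, then measure again.

{"op": "arm_command", "data": {
  "motion": [
    {"x": 0, "y": 0.3, "z": 0, "rx": 0, "ry": 0, "rz": 0, "hand": 1},
    {"x": 0, "y": 0.3, "z": 0, "rx": 0, "ry": 0, "rz": 0, "hand": 1},
    {"x": 0, "y": 0.3, "z": 0, "rx": 0, "ry": 0, "rz": 0, "hand": 1},
    {"x": 0, "y": 0.3, "z": 0, "rx": 0, "ry": 0, "rz": 0, "hand": 1},
    {"x": 0, "y": 0.3, "z": 0, "rx": 0, "ry": 0, "rz": 0, "hand": 1},
    {"x": 0, "y": 0.3, "z": 0, "rx": 0, "ry": 0, "rz": 0, "hand": 1}
  ]
}}

```text
clock: 9.62
tcp_pos: [0.4609, 0.2182, 0.1163]
orientation: [0.0, 0.632, 0.775, -0.0]
wrist_force: [-0.4, -0.4, -0.9]
finger_gap: 0.0109
```

```bash
python3 chk.py; python3 chk.py | tail -4
```

```text
(array([460.9, 218.2, 116.3]), 'yawx', 101.67, 'zax', array([ 0., -0., -1.]), 'F', array([ 0. ,  1.1, -1.6]), 'gap', 11.4, 't', 9.68)
lip x 32 -14.1 13.6 mid -0.26
lip x 36 -14.0 13.5 mid -0.26
lip x 40 -14.0 13.4 mid -0.28
lip x 50 -13.8 13.7 mid -0.04
top [-15.8  -6.5 -42.3] [ 24.9   5.2 -36.7] mid y -0.64
fl [  6.  -11.3   5.8] [25.2  9.7 16.4] mid y -0.83
yellow far end x [24.51513369 24.9965452 ]
lip x 50 -13.8 13.7 mid -0.06
top [-15.8  -6.5 -42.2] [ 24.9   5.2 -36.8] mid y -0.66
fl [  6.  -11.3   5.7] [25.1  9.7 16.3] mid y -0.81
yellow far end x [24.42627682 24.92961747]
```

The remaining offset is +0.5 mm in tool y, and x is aligned to about 0.3 mm. I'll insert slowly toward the clip.

{"op": "arm_command", "data": {
  "motion": [
    {"x": 0, "y": 0.4, "z": 2, "rx": 0, "ry": 0, "rz": 0, "hand": 1},
    {"x": 0, "y": 0.4, "z": 5, "rx": 0, "ry": 0, "rz": 0, "hand": 1},
    {"x": 0, "y": 0.4, "z": 8, "rx": 0, "ry": 0, "rz": 0, "hand": 1},
    {"x": 0, "y": 0.4, "z": 11, "rx": 0, "ry": 0, "rz": 0, "hand": 1},
    {"x": 0, "y": 0.4, "z": 14, "rx": 0, "ry": 0, "rz": 0, "hand": 1},
    {"x": 0, "y": 0.4, "z": 17, "rx": 0, "ry": 0, "rz": 0, "hand": 1},
    {"x": 0, "y": 0.4, "z": 19, "rx": 0, "ry": 0, "rz": 0, "hand": 1},
    {"x": 0, "y": 0.4, "z": 19, "rx": 0, "ry": 0, "rz": 0, "hand": 1}
  ]
}}

```text
clock: 10.72
tcp_pos: [0.4612, 0.2183, 0.0971]
orientation: [-0.0, 0.632, 0.775, -0.0]
wrist_force: [-0.5, 0.3, 0.4]
finger_gap: 0.0113
```

```bash
python3 - <<'E'
from fit import *
print(pose())
p=viewer.read_camera('scene'); save(p,'s7'); cv2.imwrite('pics/s7c.png',cv2.resize(p['image'][140:290,330:530],None,fx=4,fy=4,interpolation=cv2.INTER_CUBIC)[:,:,::-1])
E
python3 chk.py
```

```text
(array([461.2, 218.3,  97.1]), 'yawx', 101.68, 'zax', array([-0., -0., -1.]), 'F', array([-0.5,  0.3,  0.4]), 'gap', 11.3, 't', 10.72)
(array([461.3, 218.3,  97.3]), 'yawx', 101.67, 'zax', array([ 0., -0., -1.]), 'F', array([-0.5,  0.1, -0.6]), 'gap', 11.1, 't', 10.82)
lip x 32 -14.7 13.1 mid -0.81
lip x 36 -14.5 13.3 mid -0.62
lip x 40 -14.5 13.3 mid -0.57
lip x 50 -14.3 13.2 mid -0.56
top [-15.8  -6.5 -42.2] [ 25.    5.1 -36.6] mid y -0.68
fl [  6.2 -11.3   5.3] [25.1  9.7 16.5] mid y -0.82
yellow far end x [24.43080872 24.80411441]
```

View pics/s7c.png

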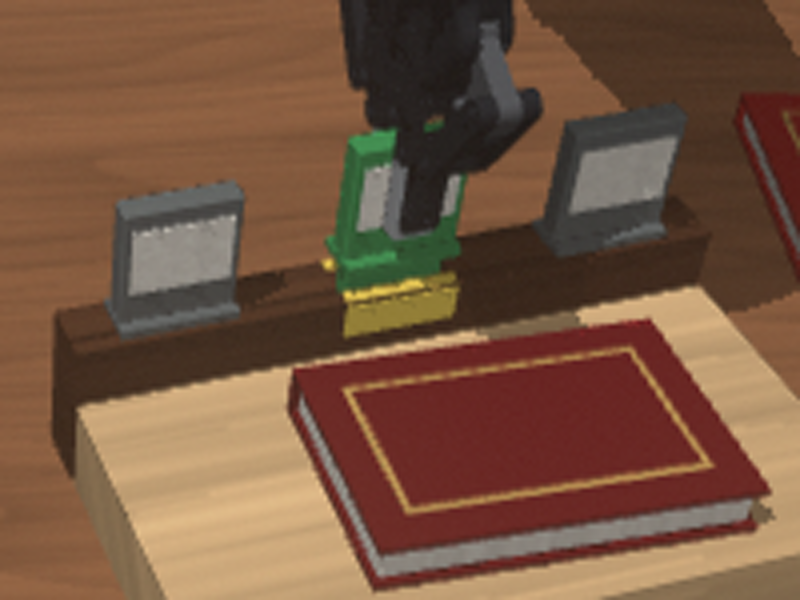

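The tongue is in the slot with no contact force and is centred within 0.2 mm. Now press against the clip.

{"op": "arm_command", "data": {
  "motion": [
    {"x": 0, "y": 0, "z": 2, "rx": 0, "ry": 0, "rz": 0, "hand": 1},
    {"x": 0, "y": 0, "z": 4, "rx": 0, "ry": 0, "rz": 0, "hand": 1},
    {"x": 0, "y": 0, "z": 6, "rx": 0, "ry": 0, "rz": 0, "hand": 1},
    {"x": 0, "y": 0, "z": 8, "rx": 0, "ry": 0, "rz": 0, "hand": 1},
    {"x": 0, "y": 0, "z": 8, "rx": 0, "ry": 0, "rz": 0, "hand": 1}
  ],
  "force": 80
}}

```text
clock: 11.45
tcp_pos: [0.4614, 0.2183, 0.0894]
orientation: [0.0, 0.632, 0.775, 0.0]
wrist_force: [-0.0, 0.4, 4.1]
finger_gap: 0.0112
```

{"op": "arm_command", "data": {
  "motion": [
    {"x": 0, "y": 0, "z": 1, "rx": 0, "ry": 0, "rz": 0, "hand": 1},
    {"x": 0, "y": 0, "z": 2, "rx": 0, "ry": 0, "rz": 0, "hand": 1},
    {"x": 0, "y": 0, "z": 2, "rx": 0, "ry": 0, "rz": 0, "hand": 1}
  ]
}}

```text
clock: 11.82
tcp_pos: [0.4614, 0.2183, 0.0874]
orientation: [0.0, 0.632, 0.775, 0.0]
wrist_force: [-0.5, 0.5, 4.7]
finger_gap: 0.011
```

{"op": "arm_command", "data": {
  "motion": [
    {"x": 0, "y": 0, "z": 1, "rx": 0, "ry": 0, "rz": 0, "hand": 1},
    {"x": 0, "y": 0, "z": 1, "rx": 0, "ry": 0, "rz": 0, "hand": 1}
  ]
}}

```text
clock: 12.08
tcp_pos: [0.4614, 0.2183, 0.0864]
orientation: [0.0, 0.632, 0.775, 0.0]
wrist_force: [-0.1, -0.2, 4.8]
finger_gap: 0.0112
```

{"op": "arm_command", "data": {
  "motion": [
    {"x": 0, "y": 0, "z": 1, "rx": 0, "ry": 0, "rz": 0, "hand": 1},
    {"x": 0, "y": 0, "z": 1, "rx": 0, "ry": 0, "rz": 0, "hand": 1}
  ]
}}

```text
clock: 12.32
tcp_pos: [0.4615, 0.2184, 0.086]
orientation: [0.0, 0.632, 0.775, 0.0]
wrist_force: [-3.3, -1.3, 9.7]
finger_gap: 0.0113
```

{"op": "arm_command", "data": {
  "motion": [
    {"x": 0, "y": 0, "z": 1, "rx": 0, "ry": 0, "rz": 0, "hand": 1},
    {"x": 0, "y": 0, "z": 1, "rx": 0, "ry": 0, "rz": 0, "hand": 1}
  ]
}}

```text
clock: 12.58
tcp_pos: [0.4615, 0.2184, 0.0859]
orientation: [0.0, 0.631, 0.775, 0.0]
wrist_force: [-5.0, -1.4, 17.5]
finger_gap: 0.0108
```

Run:
```python
from fit import *
print(pose())
p=viewer.read_camera('scene'); cv2.imwrite('pics/s8c.png',cv2.resize(p['image'][160:250,370:470],None,fx=6,fy=6,interpolation=cv2.INTER_CUBIC)[:,:,::-1])
p=viewer.read_camera('wrist'); save(p,'w8'); print(pose())
```

```text
(array([461.5, 218.4,  85.9]), 'yawx', 101.68, 'zax', array([ 0.001,  0.   , -1.   ]), 'F', array([-5. , -1.4, 17.5]), 'gap', 10.8, 't', 12.57)
(array([461.5, 218.4,  86. ]), 'yawx', 101.68, 'zax', array([ 0.001,  0.   , -1.   ]), 'F', array([-5.4, -1.9, 17.9]), 'gap', 11.0, 't', 12.68)
```

View pics/s8c.png

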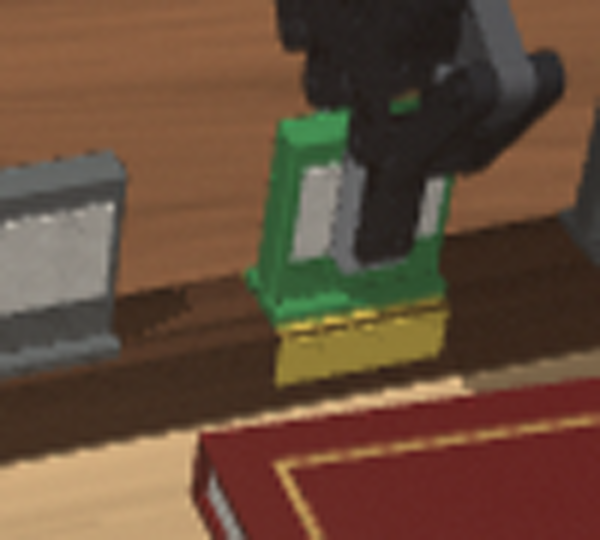

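View pics/w8.png

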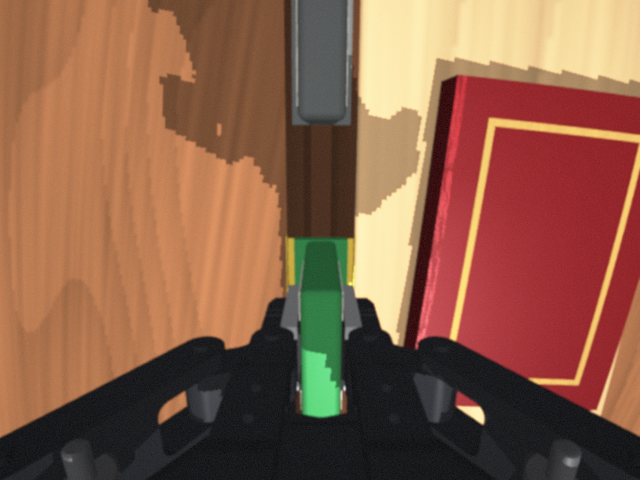

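The descent stopped hard at TCP z = 86 mm, exactly the predicted home height, and the force rose from 5 to 18 N. The pictures show the flange flush on the yellow lip and rail. I'll check that it holds steady, that the grip hasn't slipped, and that the other things are unmoved.

{"op": "arm_command", "data": {
  "motion": [
    {"x": 0, "y": 0, "z": 0, "rx": 0, "ry": 0, "rz": 0, "hand": 1},
    {"x": 0, "y": 0, "z": 0, "rx": 0, "ry": 0, "rz": 0, "hand": 1},
    {"x": 0, "y": 0, "z": 0, "rx": 0, "ry": 0, "rz": 0, "hand": 1},
    {"x": 0, "y": 0, "z": 0, "rx": 0, "ry": 0, "rz": 0, "hand": 1},
    {"x": 0, "y": 0, "z": 0, "rx": 0, "ry": 0, "rz": 0, "hand": 1},
    {"x": 0, "y": 0, "z": 0, "rx": 0, "ry": 0, "rz": 0, "hand": 1},
    {"x": 0, "y": 0, "z": 0, "rx": 0, "ry": 0, "rz": 0, "hand": 1},
    {"x": 0, "y": 0, "z": 0, "rx": 0, "ry": 0, "rz": 0, "hand": 1}
  ]
}}

```text
clock: 13.68
tcp_pos: [0.4615, 0.2184, 0.086]
orientation: [0.0, 0.631, 0.775, 0.0]
wrist_force: [-5.7, -1.7, 16.4]
finger_gap: 0.0109
```

```bash
python3 chk.py
python3 - <<'E'
from fit import *
p=viewer.read_camera('scene'); save(p,'s9'); P,uv=cloud(p)
for k,c in (('red',(.519,-.235)),('blue',(.524,-.3155))):
    print(k,rect(box(P,[c[0]-.03,c[1]-.035,.0905],[c[0]+.03,c[1]+.035,.1])))
hsv=cv2.cvtColor(p['image'],cv2.COLOR_RGB2HSV)[uv[:,1],uv[:,0]]
g=(hsv[:,0]>50)&(hsv[:,0]<85)&(hsv[:,1]>90); G=box(P[g],[.42,.17,.05],[.5,.27,.15]); print('green z',np.percentile(G[:,2],[1,99]))
E
```

```text
(array([461.5, 218.3,  86. ]), 'yawx', 101.68, 'zax', array([ 0.001,  0.   , -1.   ]), 'F', array([-4.4, -1.8, 17.2]), 'gap', 10.8, 't', 13.72)
lip x 32 -14.5 13.1 mid -0.72
lip x 36 -14.6 13.0 mid -0.81
lip x 40 -14.8 12.9 mid -0.94
lip x 50 -14.6 13.0 mid -0.78
top [-15.6  -6.4 -42.2] [ 25.    5.2 -36.7] mid y -0.6
fl [  6.  -11.3   5.2] [25.1  9.8 16.1] mid y -0.77
yellow far end x [23.90386197 24.70513736]
red (array([ 519. , -235.6,   14.7,   49.7]), np.float64(2.3))
blue (array([ 523.6, -315.3,   15. ,   50.2]), np.float64(2.09))
green z [0.07346369 0.13048535]
```

View pics/s9.png

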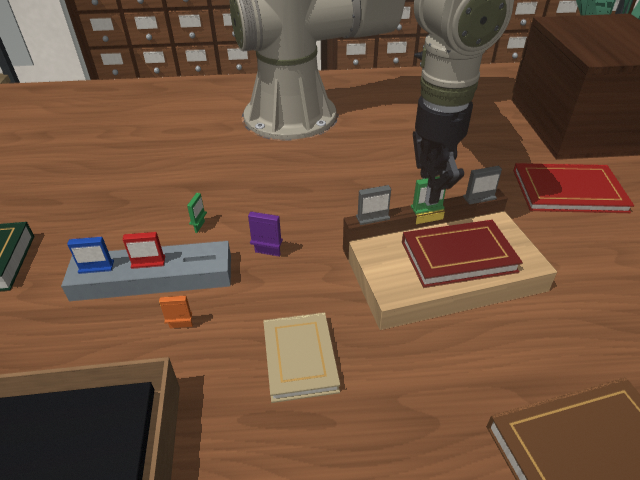

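Run:
```python
from fit import *
p=viewer.read_camera('scene'); P,uv=cloud(p)
for n,c in (('greyR',(.481,.1245)),('green',(.462,.218)),('greyL',(.444,.311))):
    d=np.array([-.1925,.981]); L=(P[:,:2]-c)@d
    # plate visible end, away from the fingers: 13..24 mm toward -y
    perp=(P[:,:2]-c)@np.array([.981,.1925])
    s=P[(L>-.023)&(L<-.016)&(np.abs(perp)<.012)&(P[:,2]>.08)]
    print(n,len(s),np.round(np.percentile(s[:,2],[90,95,98,100])*1e3,1))
print(pose())
```

```text
greyR 118 [128.9 129.2 129.4 130.4]
green 256 [349.  349.4 349.7 354.9]
greyL 116 [128.8 129.5 130.  130.6]
(array([461.5, 218.3,  86. ]), 'yawx', 101.68, 'zax', array([ 0.001,  0.   , -1.   ]), 'F', array([-4.8, -0.6, 16.7]), 'gap', 11.3, 't', 13.82)
```

```bash
python3 -c "
from h import *
print(hand_in()); print(pose())"
```

```text
the job is handed in; nothing more can be done
None
the job is handed in; nothing more can be done
```

I took the larger green holder from the rack, pushed its tongue into the empty middle bay against the clip, and handed the job in at about 13.8 s. The gripper is still holding it pressed home (80 N grip, about 17 N downward push).

**Last checks:**
- **Seating:** The push came to a hard stop with the TCP at z = 86.0 mm, the height worked out beforehand for the flange resting on the lip. Force rose from 5 N to 17 N there and stayed steady over more than a second.
- **Fit:** The tongue was centred in the slot to about 0.2 mm, and the holder had not slipped in the grip.
- **Height against the grey holders:** The green pixels topped out at about 130.5 mm, as did the fixed grey holders. My direct comparison script failed because it picked up the gripper above the green holder, so this rests on an earlier reading from the same camera.
- **Other things:** Red and blue measured in place to within the cameras' accuracy. Both books look unmoved in the final picture, but I didn't re-measure them.

**What went wrong or disagreed:**
- **Refused call:** One motion call was refused for missing keys and cost no motion.
- **Camera disagreement:** The cameras differed by 1–3 mm, so I aligned the holder to the slot with the wrist camera alone.
- **Arm creep:** The arm crept by about 1 mm after moves, so I corrected the sideways position three times before inserting.
- **Side force:** About 5 N of side force remained on the wrist while pressing.

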